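# Free the ratchet stop and shut the tray cover

## Task

A ratchet stop on the bar beside the aluminium tray holds its clear sliding cover open. Press the stop's release paddle all the way down (it stays down), then push the stop back along its bar until it is home against the end post, and then push the sliding cover fully shut against the end ledge. Only press and push with the fingertips: the remotes, dish and glass cube in the tray stay where they lie, neither lifted nor shifted.

Things in the scene. Friction and masses are not known exactly. Their poses are not given: they have to be found in the camera images.
- tray: Open aluminium tray, fixed, 180 (x) by 400 mm (y), rims 52 mm high; origin at the centre of its underside. A fixed clear sheet roofs its +y half; the -y half is the open bay, ended by a ledge 26 mm wide, 58 high. Stop and cover slide along tray -y. The stop's bar lies outside the +x side, along y at x = 112 mm; rack teeth on it reach 49 mm high; end posts 52 high.
- release_pad (a point): Centre of the top of the stop's release paddle, a steel plate 34 (tray x) by 32 mm, on the stop's side away from the tray, 64 mm above the sideboard at the start. It rocks about a pin 33 mm from here towards tray -x, parallel to tray y. Pressed, this point goes 14 mm down and 2 mm towards the tray. It needs about 3 N, has no spring and stays where left.
- release (a joint): Angle of the release paddle, rad: 0 = level, pawl in the rack, stop locked (up to 8 mm play); 0.45 = fully down at its hard limit, pawl clear of the rack, stop free to slide.
- jaw_push (a point): Push point on the stop: on the face towards tray +y of its black upright arm, 80 mm above the sideboard. The arm is 12 mm thick (tray y), 62 to 92 high, and spans tray x from 48 mm inward (-x) to 12 mm outward of here. Below it the block on the bar is 40 mm long (y), 52 high. The rocker's inner end, up to 76 high, starts 13 mm outward of here.
- jaw (a joint): Travel of the stop towards tray -y, m: starts at -0.003 to 0.05, locked; 0.130 = home, block against the end post (hard limit), arm over the end ledge and clear of the shut cover. Friction about 2 N once released.
- cover_push (a point): Push point on the sliding cover: on the face towards tray +y of the aluminium rib on its leading edge, at tray x = 0, 76 mm above the sideboard. The rib is 10 mm thick (y), tray x -60 to +55 mm, 56 to 86 high. Behind it (+y) lies its clear sheet, 180 mm long, top 56 mm high. The rib's +x end runs against the stop's arm if that is in the way.
- cover (a joint): Travel of the sliding cover towards the tray's -y, m: 0 = fully open, starts at 0.005 to 0.035, 0.168 = shut against the end ledge (hard limit). Sliding friction about 1.5 N.
- tv_remote: Dark grey TV remote, 170 x 44 x 18 mm, loose in the tray under the fixed sheet; origin at the centre of its underside, x along its length.
- ac_remote: Beige air-conditioner remote, 140 x 52 x 20 mm, loose in the tray under the fixed sheet; origin at the centre of its underside, x along its length.
- ring_dish: Olive ceramic ring dish, 74 mm across, 24 mm high, loose in the open bay; origin at the centre of its underside.
- glass_cube: Clear glass cube, 38 mm, loose in the open bay; origin at the centre of its underside.

How it is judged (in metres and radians):
On the way, in this order (a step that is already met when the one before it is completed fails the run):
1. the release paddle is pressed down (value of joint release above 0.36 rad and value of joint jaw below 0.07 m), for 0.1 s.
2. the stop is home against the end post (value of joint jaw above 0.123 m), for 0.1 s.
3. the cover is shut (value of joint cover above 0.162 m), for 0.1 s.
At the end, for the whole second after the job is handed in: The stop is within 7 mm of the end post, the cover within 6 mm of fully shut, both at rest, and the four things in the tray are within 15 mm of where they lay (value of joint jaw above 0.123 m and value of joint cover above 0.162 m and velocity of joint each of cover, jaw below 0.01 m/s and distance of each of tv_remote, ac_remote, ring_dish, glass_cube from where it was at the start of the episode below 0.015 m); the robot touches nothing.
It fails at once if a thing in the tray is lifted or shifted by more than 15 mm (distance of any of tv_remote, ac_remote, ring_dish, glass_cube from where it was at the start of the episode above 0.015 m).
It also fails if it takes over 53 s, if anything falls off the work surface, if the arm or the gripper's body presses on something with over 40 N, if the wrist force passes 120 N, or if a joint passes its speed limit or range.

## Robot

A 6-joint arm with a two-finger parallel gripper is mounted at the origin on the work surface. World frame = base frame: x ahead of the robot, y to its left, z up, the work surface at z = 0. Lengths are in mm, angles in rad, forces in N, time in s.
With the tool pointing down it reaches from about 300 to 850 mm from the base axis. Payload 5.4 kg.
Tool frame: the origin (TCP) lies on the centre line of the jaws, within the pads' length; the fingertips stand 19 mm ahead of it and the grasp point (between the pads) is the TCP (tcp_to_tips is the distance from the TCP to the fingertips, in mm); z points along the fingers, y is the line along which they close (so a half turn about z gives the same grasp; the last joint's range is limited). The gripper opens to 85 mm and grips with 20 to 120 N. Pads are 22 mm wide; open, the fingers measure 114 mm over their backs; the gripper's body (76 mm by 85 mm) begins 54 mm behind the grasp point. The pads swing forward as they close: fully open they stand 13 mm farther back than shut.
Start: joints at [-1.332, 0.158, 1.597, -0, 1.386, -0.21], TCP at [249.459, -518.051, 210.799] pointing down, gripper open.
Joint ranges: [-2.91, 2.91], [-0.94, 2.29], [0.18, 2.7], [-1.29, 4.43], [0.17, 2.64], [-3, 3]. Speed limits (rad/s): [2.57, 2.57, 3.14, 3.14, 3.14, 3.14].

## Interface

Orientations are given as a rotation vector (axis times angle).
In Python, from workcell import state, camera, close_job, tcp_to_tips gives the robot as it stands.
- The arm moves only by the tool move_arm, never from a script. Its argument "rows" is a list of rows, each an object with "grip": the finger opening in m, from 0 to 0.0854; "travel": the shift along the tool's x, y, z in m, a list of three; "turn": the turn about the tool's z in degrees. In form: [{"grip": grip, "travel": [dx, dy, dz], "turn": turn}, ...]. A call has 1 to 12 rows; each row is the pose to reach, as a shift and turn from the pose commanded when the call began, along the tool's axes at that moment; what a row does not reach only later rows make up. A row lasts 1/8 s, in which the tool goes at most 62.5 mm and 10.7 degrees, less where a joint would pass 70% of its speed; a pose out of reach is approached as far as the arm can. A call with a gripper value outside its range is refused whole. The fingers move at their own pace and stop on an object; the grip force is fixed at half the most. Time passes only in rows, so rows that repeat a pose let the fingers close. It gives the time, the measured TCP pose, the force, the opening and the grip force at its end, in the units of the state.
- state(): the state, without advancing time (a new reading comes with each control period).
- camera(name): name is "scene" or "top" or "wrist"; returns a dict with "img" (480x640x3 uint8, red, green, blue), "depth" (480x640 float32, mm along the optical axis (not along the pixel's ray), 0 where there is no reading), "intrinsics" (3x3 intrinsics, pixels), "origin" and "rotation" of the camera in the world; the wrist camera has in their place "tool_from_camera" (4x4, takes a point from camera to tool coordinates, whose origin is the TCP and whose axes are the flange's). Camera axes: x right, y up, looking along -z (the intrinsics and any distortion apply to the point x, -y, -z); pixel columns grow to the right and rows downward; lengths in mm; the calibration is good to about 2 mm. A picture is of the moment at which its call begins: read the wrist's pose just before it.
- close_job(): hands the job in; it is judged then, once.
The state is a dict: "clock": time; "joint_pos": joint angles; "joint_vel": joint speeds; "tau": joint torques, N m; "ee_pos": TCP position; "tcp_rot": TCP orientation; "force": force on the tool from outside, world axes, zero at the start; "wrist_torque": the same for the moment, N m; "width": opening from 0.0 (shut) to 1.0 (fully open); "grip_force": force on a finger pad.
Only numpy, scipy, OpenCV 4.12 (cv2) and the standard library are available. Lean on these libraries where they do the work, as an engineer would, in place of code of your own. Each camera call takes 0.05 s, during which the arm holds its last target. There are 200 camera calls.

## Working session

There is one attempt and no reset: what is moved stays moved. The work goes in short steps, Python scripts to look and compute and a tool call to move; the robot and the scene stay as the last step left them, time stands still between calls to the robot, and variables do not carry over. Pictures are saved under pics/ and viewed, at most 10 in all, crops included, and the job is handed in when it is done.

Besides the shell and the picture viewer there is one more tool, called by a JSON object that holds its "name" and its "arguments", one argument or row to a line. move_arm: Moves the arm, as the interface text tells. Its arguments: {"type":"object","properties":{"rows":{"type":"array"}},"required":["rows"]}

```bash
mkdir -p pics
cat > h.py <<'E'
import numpy as np, cv2
from workcell import state, camera, close_job, tcp_to_tips
def snap(n):
    c=camera(n); return c
def pt(c,u,v,z=None):
    K=np.array(c["intrinsics"]); R=np.array(c["rotation"]); o=np.array(c["origin"])
    d=np.array([(u-K[0,2])/K[0,0],-(v-K[1,2])/K[1,1],-1.0])
    if z is None: return o+R@(d*c["depth"][int(v),int(u)])
    w=R@d; return o+w*(z-o[2])/w[2]
E
python3 - <<'E'
from h import *
import pickle
for n in("scene","top"):
    c=camera(n); pickle.dump(c,open(n+".pkl","wb")); cv2.imwrite(f"pics/{n}0.png",c["img"][:,:,::-1]); print(n,np.array(c["origin"]),c["intrinsics"],c["rotation"])
s=state(); print(s["ee_pos"],s["tcp_rot"],s["clock"],s["width"],tcp_to_tips)
E
```

```text
scene [1039.41608043  201.24322531  470.64465259] [[523.55119836   0.         316.9071397 ]
 [  0.         523.55119836 242.17884955]
 [  0.           0.           1.        ]] [0.60831117 0.86448623 1.7529324 ]
top [458.06250535  42.39281345 705.43089074] [[433.22872746   0.         320.94824276]
 [  0.         433.22872746 241.28093449]
 [  0.           0.           1.        ]] [ 0.07004902 -0.1505567  -1.58753144]
[ 249.31716543 -517.47635352  209.8723013 ] [-3.06109473e+00 -6.98683814e-01  1.09237927e-05] 0.1 1.0017916125008084 19.0
```

```bash
sed -i 's/R=np.array(c\["rotation"\])/R=cv2.Rodrigues(np.array(c["rotation"],float))[0]/' h.py
```

```text
(no output)
```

View pics/top0.png

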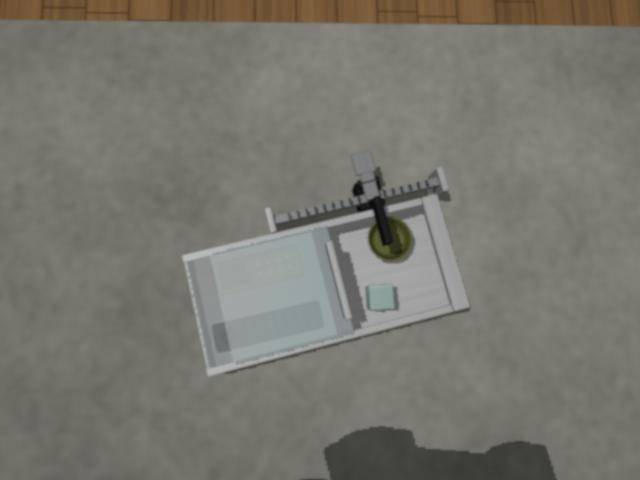

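View pics/scene0.png

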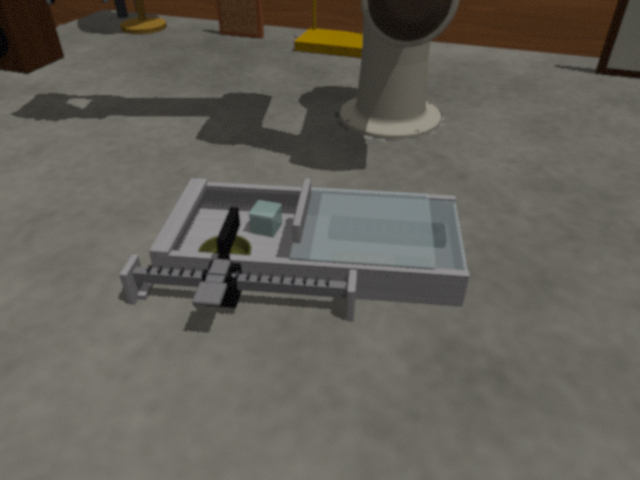

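Run:
```python
from h import *
import pickle
c=pickle.load(open("top.pkl","rb"))
im=c["img"][140:390,170:480,::-1]; 
cv2.imwrite("pics/top_z.png",cv2.resize(im[:,:],None,fx=2.4,fy=2.4,interpolation=cv2.INTER_CUBIC))
C=[(183,257,52),(208,375,52),(468,308,58),(433,195,58)]
P=np.array([pt(c,*p) for p in C]);print(P.round(1))
for i in range(4): print(np.linalg.norm(P[i]-P[(i+1)%4]))
print("table",pt(c,100,200),pt(c,550,300),"pad",pt(c,363,160),pt(c,363,160,64),"arm",pt(c,380,215),pt(c,388,238),"rib",pt(c,333,248),pt(c,349,312))
```

```text
[[ 529.6  214.7   52. ]
 [ 357.8  175.6   52. ]
 [ 444.1 -210.9   58. ]
 [ 618.9 -168.    58. ]]
176.25093199051483
396.06333580996164
179.93904907933563
392.96868336902276
table [630.49121747 362.44942045   1.9974985 ] [ 452.67015084 -372.18360671    1.3369427 ] pad [673.84578478 -59.50169006  64.59297269] [674.04545085 -59.5959739   64.        ] arm [581.44062103 -76.89075212  92.25997551] [547.28718952 -86.82711777  93.51074577] rib [534.95414135  -7.50501804  86.9451036 ] [443.30515044 -27.68064274  87.22075668]
```

View pics/top_z.png

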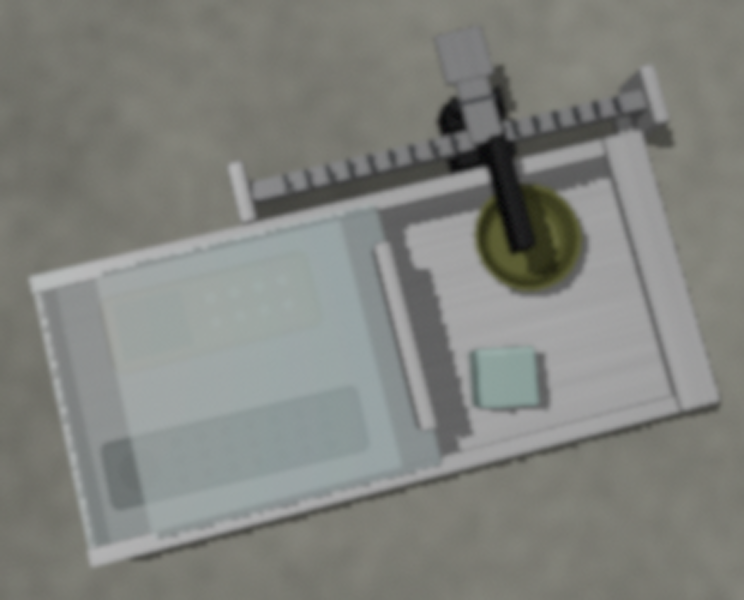

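```bash
cat >> h.py <<'E'
def fit(c):
    C=[(30,280,52),(92,565,52),(718,402,58),(637,135,58)]
    P=np.array([pt(c,170+a/2.4,140+b/2.4,z)[:2] for a,b,z in C])
    T=np.array([(90,200),(-90,200),(-90,-200),(90,-200)],float)
    p=P-P.mean(0); th=np.arctan2((T[:,0]*p[:,1]-T[:,1]*p[:,0]).sum(),(T*p).sum())
    R=np.array([[np.cos(th),-np.sin(th)],[np.sin(th),np.cos(th)]])
    return P.mean(0),th,R,P-(P.mean(0)+T@R.T)
E
python3 - <<'E'
from h import *
import pickle
c=pickle.load(open("top.pkl","rb"))
t,th,R,res=fit(c); print(t,np.degrees(th),(res@R).round(1))
for n,a,b,z in [("pad",465,55,64),("armTopIn+y",510,250,92),("armTopIn-y",534,245,92),("armTopOut+y",485,140,92),("armTopOut-y",505,137,92),("rib+y+x",377,245,86),("rib-y+x",388,242,86),("rib-y-x",435,427,86),("rib+y-x",420,430,86),("post+",240,165,52),("post-",650,68,52),("ledge in",608,140,58)]:
    print(n,((pt(c,170+a/2.4,140+b/2.4,z)[:2]-t)@R).round(1))
s=state()
d=cv2.Rodrigues(np.array(s["tcp_rot"]))[0]; print(d.round(3),np.degrees(np.arctan2(d[1,0],d[0,0])))
pad=pt(c,363.7,162.9,64); tgt=np.r_[pad[:2]+R@[5,0],64+19+25]
print(tgt,d.T@(tgt-s["ee_pos"]))
E
```

```text
[487.24809901   1.52445683] 12.781236834822266 [[-0.9 -0.9]
 [ 1.5 -1.9]
 [ 1.2  0.4]
 [-1.9  2.4]]
pad [ 163.9 -100.9]
armTopIn+y [ 32.4 -89.7]
armTopIn-y [  31.8 -104.6]
armTopOut+y [101.2 -92.6]
armTopOut-y [ 100.2 -105. ]
rib+y+x [ 55.  -13.3]
rib-y+x [ 55.2 -20.2]
rib-y-x [-58.2 -19.9]
rib+y-x [-57.7 -10.9]
post+ [129.9  55.9]
post- [ 130.6 -221. ]
ledge in [  89.3 -178.1]
[[ 0.901  0.434 -0.   ]
 [ 0.434 -0.901  0.002]
 [ 0.    -0.002 -1.   ]] 25.714583742024683
[674.26901205 -59.40518705 108.        ] [ 581.57963074 -228.14804006  102.49310316]
```

{"name": "move_arm", "arguments": {
  "rows": [
    {"grip": 0, "travel": [0.058, -0.023, 0], "turn": 2},
    {"grip": 0, "travel": [0.11, -0.045, 0], "turn": 4},
    {"grip": 0, "travel": [0.165, -0.067, 0], "turn": 6},
    {"grip": 0, "travel": [0.22, -0.089, 0], "turn": 8},
    {"grip": 0, "travel": [0.275, -0.111, 0], "turn": 10},
    {"grip": 0, "travel": [0.33, -0.131, 0], "turn": 12.9},
    {"grip": 0, "travel": [0.385, -0.151, 0], "turn": 12.9},
    {"grip": 0, "travel": [0.44, -0.172, 0], "turn": 12.9},
    {"grip": 0, "travel": [0.495, -0.194, 0], "turn": 12.9},
    {"grip": 0, "travel": [0.54, -0.212, 0], "turn": 12.9},
    {"grip": 0, "travel": [0.582, -0.228, 0], "turn": 12.9},
    {"grip": 0, "travel": [0.582, -0.228, 0], "turn": 12.9}
  ]
}}

```text
clock: 1.6
ee_pos: [675.8, -57.3, 209.5]
tcp_rot: [-3.12, -0.356, 0.002]
force: [0.2, 0.1, 0.3]
width: 0.001
grip_force: 0.0
```

```bash
cat >> h.py <<'E'
def where():
    import pickle
    c=pickle.load(open("top.pkl","rb")); t,th,R,_=fit(c); s=state()
    d=cv2.Rodrigues(np.array(s["tcp_rot"]))[0]
    print("tray xy",((np.array(s["ee_pos"])[:2]-t)@R).round(1),"tcp z",round(s["ee_pos"][2],1),"yaw err",np.degrees(np.arctan2(d[1,0],d[0,0])-th).round(2),"F",np.round(s["force"],1),"t",s["clock"],"w",s["width"])
E
python3 - <<'E'
from h import *
where()
c=camera("wrist"); cv2.imwrite("pics/w1.png",c["img"][:,:,::-1])
E
```

```text
tray xy [170.8 -99. ] tcp z 209.5 yaw err 0.25 F [0.2 0.1 0.3] t 1.6 w 0.0009479533453041739
```

View pics/w1.png

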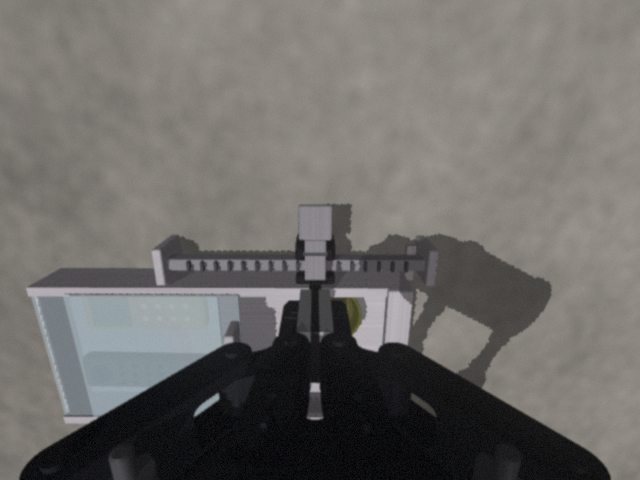

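The wrist view shows the pad centred at about (315,222), the block below it at (315,260), and the closed fingers coming up from the bottom near (315,320). I'll cross-check the pad position with this view.

Run:
```python
from h import *
import pickle
s=state(); c=camera("wrist"); K=np.array(c["intrinsics"]); M=np.array(c["tool_from_camera"])
D=cv2.Rodrigues(np.array(s["tcp_rot"]))[0]; t,th,R,_=fit(pickle.load(open("top.pkl","rb")))
for u,v in [(315,222),(301,222),(330,222),(315,208),(315,237),(225,300),(314,285)]:
    z=c["depth"][v,u]; p=M@[(u-K[0,2])/K[0,0]*z,-(v-K[1,2])/K[1,1]*z,-z,1]; w=np.array(s["ee_pos"])+D@p[:3]
    print((u,v),p[:3].round(1),"tray",((w[:2]-t)@R).round(1),w[2].round(1))
```

```text
(315, 222) [-5.300e+00  1.000e-01  1.458e+02] tray [ 164.1 -100.5] 63.9
(301, 222) [ -5.1 -13.  145.2] tray [164.2 -87.5] 64.5
(330, 222) [ -5.5  14.1 146.4] tray [ 164.  -114.6] 63.4
(315, 208) [8.200e+00 1.000e-01 1.452e+02] tray [ 177.6 -100.5] 64.5
(315, 237) [-2.000e+01  1.000e-01  1.456e+02] tray [ 149.4 -100.6] 64.2
(225, 300) [-91.2 -93.1 153.8] tray [78.  -7.6] 56.1
(314, 285) [-65.3  -0.9 135.8] tray [104.1 -99.7] 74.0
```

{"name": "move_arm", "arguments": {
  "rows": [
    {"grip": 0, "travel": [-0.002, 0, 0.05], "turn": 0},
    {"grip": 0, "travel": [-0.002, 0, 0.1], "turn": 0},
    {"grip": 0, "travel": [-0.002, 0, 0.118], "turn": 0},
    {"grip": 0, "travel": [-0.002, 0, 0.122], "turn": 0},
    {"grip": 0, "travel": [-0.002, 0, 0.126], "turn": 0},
    {"grip": 0, "travel": [-0.002, 0, 0.129], "turn": 0},
    {"grip": 0, "travel": [-0.002, 0, 0.132], "turn": 0},
    {"grip": 0, "travel": [-0.002, 0, 0.134], "turn": 0},
    {"grip": 0, "travel": [-0.002, 0, 0.136], "turn": 0}
  ]
}}

```text
clock: 2.82
ee_pos: [673.0, -60.5, 74.8]
tcp_rot: [3.122, 0.351, 0.0]
force: [0.4, -0.7, 1.2]
width: -0.001
grip_force: 0.0
```

{"name": "move_arm", "arguments": {
  "rows": [
    {"grip": 0, "travel": [0, 0, 0.001], "turn": 0},
    {"grip": 0, "travel": [0, 0, 0.002], "turn": 0},
    {"grip": 0, "travel": [0, 0, 0.003], "turn": 0},
    {"grip": 0, "travel": [0, 0, 0.003], "turn": 0}
  ]
}}

```text
clock: 3.32
ee_pos: [672.9, -60.5, 71.7]
tcp_rot: [-3.122, -0.351, 0.0]
force: [0.4, 0.3, 0.0]
width: 0.001
grip_force: 0.0
```

{"name": "move_arm", "arguments": {
  "rows": [
    {"grip": 0, "travel": [0, 0, 0.001], "turn": 0},
    {"grip": 0, "travel": [0, 0, 0.002], "turn": 0},
    {"grip": 0, "travel": [0, 0, 0.002], "turn": 0}
  ]
}}

```text
clock: 3.7
ee_pos: [672.8, -60.6, 69.7]
tcp_rot: [-3.122, -0.35, 0.0]
force: [-0.5, 0.6, 0.1]
width: 0.002
grip_force: 0.0
```

Run:
```python
from h import *
where()
c=camera("scene"); cv2.imwrite("pics/s2.png",cv2.resize(c["img"][200:340,100:300,::-1],None,fx=4,fy=4,interpolation=cv2.INTER_CUBIC))
```

```text
tray xy [ 167.3 -101.6] tcp z 69.7 yaw err 0.03 F [-0.5  0.6  0.1] t 3.7 w 0.0018777394448948844
```

View pics/s2.png

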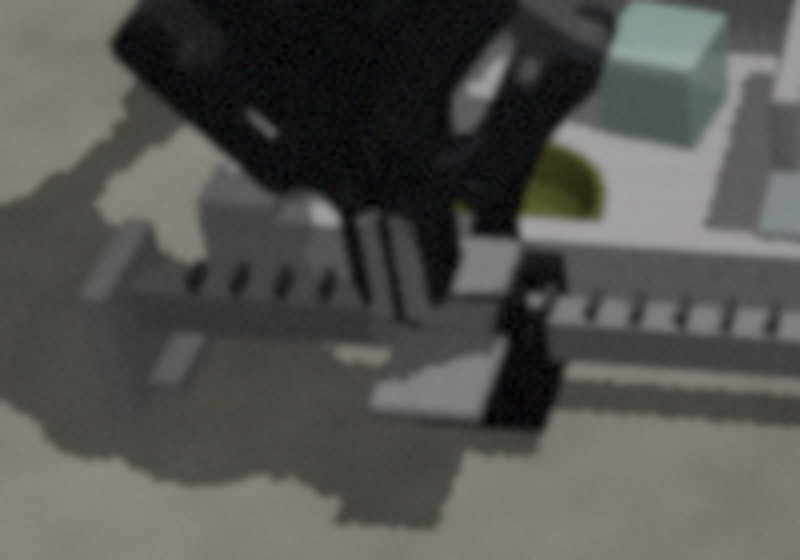

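Run:
```python
from h import *
import pickle
c=camera("scene"); o=pickle.load(open("scene.pkl","rb")); t,th,R,_=fit(pickle.load(open("top.pkl","rb")))
f=lambda c,u,v:(lambda w:np.r_[(w[:2]-t)@R,w[2]].round(1))(pt(c,u,v))
for u,v in [(200,300),(210,300),(218,295),(222,288),(222,268),(218,278),(200,275),(195,265)]: print((u,v),"now",f(c,u,v),"start",f(o,u,v))
```

```text
(200, 300) now [ 180.  -105.1   65.9] start [ 177.9 -106.    63.8]
(210, 300) now [177.6 -94.6  64.7] start [178.8 -94.1  65.9]
(218, 295) now [169.3 -87.6  65.2] start [168.7 -87.8  64.6]
(222, 288) now [156.9 -86.3  64.6] start [157.1 -86.3  64.8]
(222, 268) now [120.5 -96.   62.8] start [122.5 -95.3  64.5]
(218, 278) now [139.8 -95.7  63.8] start [139.1 -95.9  63.2]
(200, 275) now [ 178.6 -100.3  101.9] start [ 115.  -127.6   43.8]
(195, 265) now [ 177.9 -104.   115. ] start [  90.3 -142.3   37.9]
```

Run:
```python
from h import *
import pickle
t,th,R,_=fit(pickle.load(open("top.pkl","rb")))
s=state(); print(s)
c=camera("scene")
K=np.array(c["intrinsics"]);Rc=cv2.Rodrigues(np.array(c["rotation"],float))[0];o=np.array(c["origin"])
for z in (51,64,80,100,120):
    q=Rc.T@(np.r_[t+R@[167+10,-101.6],z]-o); print(z,K[0,0]*q[0]/-q[2]+K[0,2],K[1,1]*q[1]/q[2]+K[1,2])
f=lambda c,u,v:(lambda w:np.r_[(w[:2]-t)@R,w[2]].round(1))(pt(c,u,v))
for v in range(255,295,3): print(v,[list(f(c,u,v)) for u in (192,200,204)])
s=state();w=camera("wrist");M=np.array(w["tool_from_camera"]);K=np.array(w["intrinsics"]);D=cv2.Rodrigues(np.array(s["tcp_rot"]))[0]
cv2.imwrite("pics/w2.png",w["img"][:,:,::-1])
for v in range(100,400,20):
    z=w["depth"][v,315]; p=M@[(315-K[0,2])/K[0,0]*z,-(v-K[1,2])/K[1,1]*z,-z,1]; print(v,p[:3].round(1))
```

```text
{'clock': 3.8, 'joint_pos': array([-2.68127357e-01,  5.41012611e-01,  1.40140050e+00,  4.78914151e-05,
        1.19921853e+00,  1.07897352e+00]), 'joint_vel': array([-0.00123353, -0.00019736, -0.00030148,  0.00117126,  0.00044563,
        0.00023354]), 'tau': array([-1.77988554e-04, -5.17680466e+01, -3.07963085e+01, -1.35286086e-04,
        2.38047796e-03,  2.75269497e-05]), 'ee_pos': array([672.94372431, -60.5286286 ,  69.78322353]), 'tcp_rot': array([-3.12191010e+00, -3.50614438e-01,  3.08729213e-05]), 'force': array([-0.17584533, -0.01295864, -0.48611024]), 'wrist_torque': array([ 0.00802364, -0.06398049,  0.02148714]), 'grip_force': 0.0, 'width': -0.0034632882177811123}
51 205.6406604697903 307.94098717155214
64 204.07660211445668 299.60221880230637
80 202.09213754538052 289.0220570570168
100 199.51435447616387 275.2786210483417
120 196.82183898783234 260.9234897891794
255 [[np.float64(177.9), np.float64(-105.2), np.float64(128.4)], [np.float64(178.1), np.float64(-96.5), np.float64(129.3)], [np.float64(180.4), np.float64(-91.3), np.float64(131.6)]]
258 [[np.float64(177.0), np.flo
[... 1965 characters left out ...]
(63.9)]]
291 [[np.float64(100.2), np.float64(-148.9), np.float64(1.1)], [np.float64(163.7), np.float64(-110.2), np.float64(63.8)], [np.float64(163.2), np.float64(-105.7), np.float64(63.8)]]
294 [[np.float64(104.7), np.float64(-147.7), np.float64(0.1)], [np.float64(168.5), np.float64(-108.8), np.float64(63.9)], [np.float64(169.5), np.float64(-103.7), np.float64(65.3)]]
100 [95.6 -0.  69.7]
120 [83.6 -0.  68.4]
140 [71.3 -0.  69.7]
160 [58.6 -0.  68.5]
180 [45.1 -0.  69.9]
200 [31.3 -0.  70.3]
220 [17.3 -0.  69.1]
240 [ 2.8 -0.  68.2]
260 [12.5 -0.1  5.6]
280 [ 0.9 -0.1  5.5]
300 [ 10.5  -0.2 -34.8]
320 [ 11.4  -0.2 -51.8]
340 [  7.1  -0.2 -58.2]
360 [ -1.4  -0.2 -58.2]
380 [ -9.6  -0.2 -59. ]
```

View pics/w2.png

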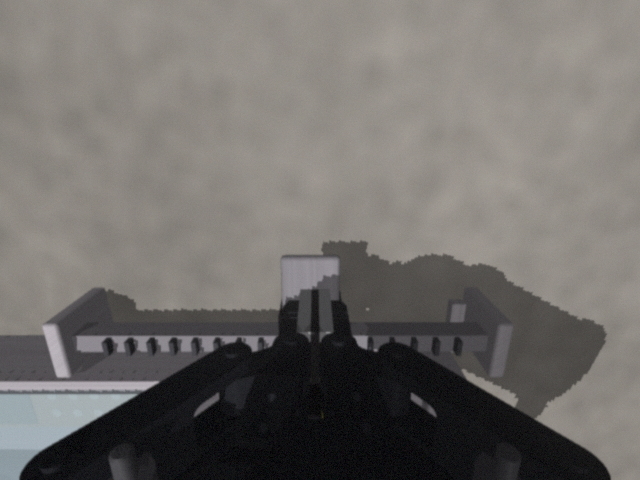

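The paddle is untouched: both cameras put its top at z≈64, while the fingertips are at z≈94 (scene pixel (203,280)). That means the real tips are about 24 mm behind the reported TCP, not 19 mm ahead of it. I'll keep going down, using measured contact instead of that number.

{"name": "move_arm", "arguments": {
  "rows": [
    {"grip": 0, "travel": [0, 0, 0.013], "turn": 0},
    {"grip": 0, "travel": [0, 0, 0.024], "turn": 0},
    {"grip": 0, "travel": [0, 0, 0.027], "turn": 0},
    {"grip": 0, "travel": [0, 0, 0.029], "turn": 0},
    {"grip": 0, "travel": [0, 0, 0.031], "turn": 0},
    {"grip": 0, "travel": [0, 0, 0.033], "turn": 0}
  ]
}}

```text
clock: 4.65
ee_pos: [673.2, -60.6, 37.2]
tcp_rot: [3.122, 0.351, 0.001]
force: [-1.5, -0.8, 4.4]
width: -0.005
grip_force: 2.0
```

{"name": "move_arm", "arguments": {
  "rows": [
    {"grip": 0, "travel": [0, 0, 0.002], "turn": 0},
    {"grip": 0, "travel": [0, 0, 0.004], "turn": 0},
    {"grip": 0, "travel": [0, 0, 0.006], "turn": 0},
    {"grip": 0, "travel": [0, 0, 0.007], "turn": 0}
  ]
}}

```text
clock: 5.15
ee_pos: [673.8, -60.8, 30.7]
tcp_rot: [3.121, 0.35, 0.003]
force: [-1.2, -0.3, 9.2]
width: -0.003
grip_force: 3.9
```

{"name": "move_arm", "arguments": {
  "rows": [
    {"grip": 0, "travel": [0, 0, 0.001], "turn": 0},
    {"grip": 0, "travel": [0, 0, 0.002], "turn": 0},
    {"grip": 0, "travel": [0, 0, 0.003], "turn": 0}
  ]
}}

```text
clock: 5.52
ee_pos: [675.2, -60.9, 29.7]
tcp_rot: [3.121, 0.35, 0.007]
force: [-2.0, 1.9, 15.7]
width: 0.0
grip_force: 6.7
```

Run:
```python
from h import *
import pickle
where()
c=camera("scene"); t,th,R,_=fit(pickle.load(open("top.pkl","rb")))
f=lambda c,u,v:(lambda w:np.r_[(w[:2]-t)@R,w[2]].round(1))(pt(c,u,v))
for v in range(270,318,3): print(v,[f(c,u,v).tolist() for u in (202,210,218)])
```

```text
tray xy [ 169.5 -102.4] tcp z 29.7 yaw err 0.03 F [-2.   1.9 15.7] t 5.525 w 0.0004498622496115911
270 [[181.0, -96.1, 111.4], [179.9, -87.8, 111.2], [173.1, -81.6, 106.0]]
273 [[181.1, -96.6, 107.3], [180.4, -88.1, 107.4], [181.0, -79.2, 108.8]]
276 [[181.3, -97.1, 103.2], [179.5, -89.1, 102.3], [181.3, -79.5, 104.9]]
279 [[181.2, -97.8, 98.7], [180.4, -89.3, 98.9], [180.3, -80.4, 99.7]]
282 [[181.1, -98.5, 94.3], [181.8, -89.3, 95.8], [142.7, -95.3, 60.2]]
285 [[181.5, -98.9, 90.3], [176.8, -91.9, 86.7], [582.7, 72.6, 470.6]]
288 [[179.8, -100.3, 84.2], [176.1, -92.7, 81.6], [150.3, -93.6, 57.9]]
291 [[179.7, -101.0, 79.6], [175.6, -93.6, 76.6], [161.0, -90.1, 63.3]]
294 [[179.9, -101.5, 75.3], [175.4, -94.3, 71.8], [155.2, -92.9, 53.0]]
297 [[179.7, -102.3, 70.5], [174.9, -95.1, 66.7], [158.0, -92.4, 51.0]]
300 [[179.9, -102.8, 66.0], [176.6, -95.0, 63.7], [162.8, -91.1, 50.9]]
303 [[178.1, -104.3, 59.5], [176.3, -95.7, 58.6], [165.5, -90.7, 48.7]]
306 [[180.7, -103.8, 57.5], [175.1, -96.8, 52.7], [168.3, -90.2, 46.7]]
309 [[173.5, -107.7, 45.2], [172.9, -98.4, 45.6], [172.5, -89.1, 46.2]]
312 [[176.1, -107.2, 43.0], [177.0, -97.3, 45.1], [176.2, -88.2, 45.2]]
315 [[140.8, -123.6, 0.5], [139.3, -113.8, 0.1], [177.2, -88.4, 41.4]]
```

The paddle is fully down: the depth points give z≈49 at the pad centre. Next I'll lift, go behind the stop's arm and lower there.

{"name": "move_arm", "arguments": {
  "rows": [
    {"grip": 0, "travel": [0, 0, -0.03], "turn": 0},
    {"grip": 0, "travel": [0, 0, -0.08], "turn": 0},
    {"grip": 0, "travel": [-0.045, -0.022, -0.08], "turn": 0},
    {"grip": 0, "travel": [-0.087, -0.042, -0.08], "turn": 0},
    {"grip": 0, "travel": [-0.087, -0.042, -0.08], "turn": 0},
    {"grip": 0, "travel": [-0.087, -0.042, -0.05], "turn": 0},
    {"grip": 0, "travel": [-0.087, -0.042, -0.03], "turn": 0},
    {"grip": 0, "travel": [-0.087, -0.042, -0.019], "turn": 0},
    {"grip": 0, "travel": [-0.087, -0.042, -0.019], "turn": 0}
  ]
}}

```text
clock: 6.7
ee_pos: [578.5, -38.8, 44.8]
tcp_rot: [-3.121, -0.35, 0.003]
force: [-0.7, -0.2, 0.1]
width: -0.003
grip_force: 0.0
```

Run:
```python
from h import *
where()
c=camera("scene"); cv2.imwrite("pics/s3.png",cv2.resize(c["img"][170:330,110:310,::-1],None,fx=3.5,fy=3.5,interpolation=cv2.INTER_CUBIC))
```

```text
tray xy [ 80.  -59.5] tcp z 44.8 yaw err 0.03 F [-0.7 -0.2  0.1] t 6.7 w -0.003317176293029307
```

View pics/s3.png

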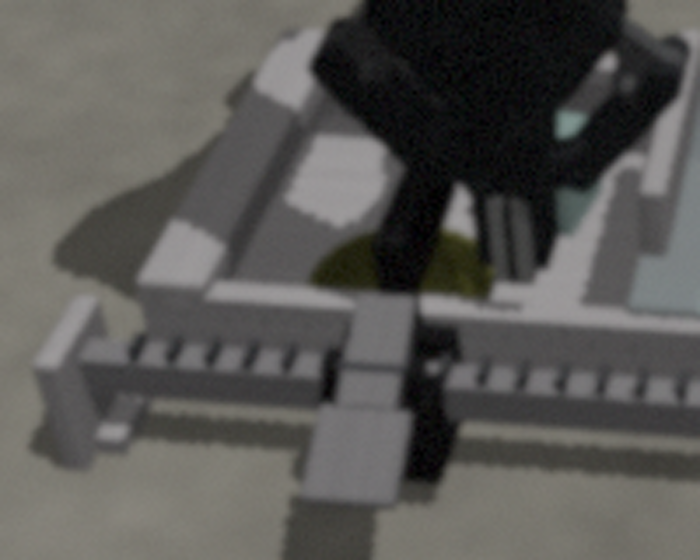

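The paddle stays down and the fingers sit behind the black arm, on the +y side. Now I'll push toward tray -y, which is tool +y.

{"name": "move_arm", "arguments": {
  "rows": [
    {"grip": 0, "travel": [0, 0.01, 0], "turn": 0},
    {"grip": 0, "travel": [0, 0.016, 0], "turn": 0},
    {"grip": 0, "travel": [0, 0.022, 0], "turn": 0},
    {"grip": 0, "travel": [0, 0.028, 0], "turn": 0},
    {"grip": 0, "travel": [0, 0.034, 0], "turn": 0},
    {"grip": 0, "travel": [0, 0.04, 0], "turn": 0},
    {"grip": 0, "travel": [0, 0.046, 0], "turn": 0},
    {"grip": 0, "travel": [0, 0.052, 0], "turn": 0},
    {"grip": 0, "travel": [0, 0.058, 0], "turn": 0}
  ]
}}

```text
clock: 7.88
ee_pos: [591.8, -95.8, 45.8]
tcp_rot: [-3.122, -0.351, -0.0]
force: [0.7, 3.5, 1.0]
width: 0.003
grip_force: 1.2
```

```bash
cat >> h.py <<'E'
def jaw():
    import pickle
    t,th,R,_=fit(pickle.load(open("top.pkl","rb"))); c=camera("scene")
    K=np.array(c["intrinsics"]);Rc=cv2.Rodrigues(np.array(c["rotation"],float))[0];o=np.array(c["origin"])
    v,u=np.mgrid[0:480,0:640]; d=np.stack([(u-K[0,2])/K[0,0],-(v-K[1,2])/K[1,1],-np.ones(u.shape)],-1)*c["depth"][...,None]
    w=d@Rc.T+o; q=(w[...,:2]-t)@R
    m=(q[...,0]>152)&(q[...,0]<178)&(w[...,2]>35)&(w[...,2]<60)&(abs(q[...,1])<260)
    y=q[...,1][m]; print("paddle y",np.percentile(y,[2,50,98]).round(1),len(y))
    m=(abs(q[...,0])<50)&(w[...,2]>70)&(w[...,2]<90)&(abs(q[...,1])<260)
    y=q[...,1][m]; print("rib-ish y",np.percentile(y,[2,50,98]).round(1),len(y))
E
python3 -c "
from h import *
where();jaw()"
```

```text
tray xy [  80.4 -118.1] tcp z 45.8 yaw err 0.03 F [0.7 3.5 1. ] t 7.875 w 0.003364505619484137
paddle y [-153.1 -137.4 -122.5] 673
rib-ish y [-20.7 -14.2 -11. ] 399
```

{"name": "move_arm", "arguments": {
  "rows": [
    {"grip": 0, "travel": [0, 0.006, 0], "turn": 0},
    {"grip": 0, "travel": [0, 0.012, 0], "turn": 0},
    {"grip": 0, "travel": [0, 0.018, 0], "turn": 0},
    {"grip": 0, "travel": [0, 0.024, 0], "turn": 0},
    {"grip": 0, "travel": [0, 0.03, 0], "turn": 0},
    {"grip": 0, "travel": [0, 0.036, 0], "turn": 0},
    {"grip": 0, "travel": [0, 0.041, 0], "turn": 0},
    {"grip": 0, "travel": [0, 0.046, 0], "turn": 0},
    {"grip": 0, "travel": [0, 0.05, 0], "turn": 0}
  ]
}}

```text
clock: 9.05
ee_pos: [602.7, -144.4, 45.6]
tcp_rot: [-3.122, -0.351, 0.0]
force: [-1.4, 3.0, 0.2]
width: -0.002
grip_force: 1.1
```

```bash
python3 -c "
from h import *
where();jaw()"
```

```text
tray xy [  80.3 -167.9] tcp z 45.6 yaw err 0.03 F [-1.4  3.   0.2] t 9.05 w -0.001892316151294485
paddle y [-203.  -187.1 -172.3] 661
rib-ish y [-20.5 -14.1 -10.8] 402
```

{"name": "move_arm", "arguments": {
  "rows": [
    {"grip": 0, "travel": [0, 0.003, 0], "turn": 0},
    {"grip": 0, "travel": [0, 0.006, 0], "turn": 0},
    {"grip": 0, "travel": [0, 0.008, 0], "turn": 0},
    {"grip": 0, "travel": [0, 0.01, 0], "turn": 0},
    {"grip": 0, "travel": [0, 0.011, 0], "turn": 0}
  ]
}}

```text
clock: 9.72
ee_pos: [603.1, -147.1, 45.7]
tcp_rot: [-3.108, -0.35, 0.008]
force: [-8.8, 27.8, 13.5]
width: -0.0
grip_force: 15.0
```

```bash
python3 -c "
from h import *
where();jaw()"
```

```text
tray xy [  80.1 -170.6] tcp z 45.7 yaw err 0.08 F [-8.8 27.8 13.5] t 9.725 w -3.0059439574904526e-05
paddle y [-205.4 -189.6 -174.9] 666
rib-ish y [-20.5 -14.3 -10.9] 397
```

Run:
```python
from h import *
import pickle
t,th,R,_=fit(pickle.load(open("top.pkl","rb"))); c=camera("scene")
K=np.array(c["intrinsics"]);Rc=cv2.Rodrigues(np.array(c["rotation"],float))[0];o=np.array(c["origin"])
v,u=np.mgrid[0:480,0:640]; d=np.stack([(u-K[0,2])/K[0,0],-(v-K[1,2])/K[1,1],-np.ones(u.shape)],-1)*c["depth"][...,None]
w=d@Rc.T+o; q=(w[...,:2]-t)@R
for a,b in((100,112),(112,124),(124,135)):
    m=(q[...,0]>a)&(q[...,0]<b)&(abs(q[...,1]+195)<45)&(w[...,2]>25)
    i=np.argsort(q[...,1][m]); print(a,[(int(y),int(z)) for y,z in zip(q[...,1][m][i],w[...,2][m][i])][::6])
cv2.imwrite("pics/s4.png",cv2.resize(c["img"][190:330,110:270,::-1],None,fx=4,fy=4,interpolation=cv2.INTER_CUBIC))
```

```text
100 [(-223, 51), (-221, 50), (-220, 52), (-218, 53), (-217, 52), (-216, 52), (-215, 51), (-214, 47), (-214, 50), (-213, 51), (-206, 354), (-206, 352), (-205, 261), (-205, 323), (-205, 302), (-204, 223), (-204, 352), (-204, 274), (-203, 333), (-203, 304), (-203, 307), (-203, 351), (-203, 322), (-203, 327), (-203, 297), (-203, 315), (-202, 348), (-202, 284), (-202, 291), (-202, 239), (-202, 227), (-202, 222), (-202, 261), (-201, 206), (-201, 306), (-201, 289), (-201, 263), (-201, 308), (-201, 300), (-201, 282), (-201, 236), (-201, 220), (-200, 294), (-200, 280), (-200, 324), (-200, 301), (-200, 332), (-200, 257), (-200, 292), (-200, 352), (-200, 316), (-200, 275), (-199, 226), (-199, 285), (-199, 345), (-199, 215), (-199, 301), (-199, 330), (-199, 348), (-199, 225), (-199, 262), (-199, 240), (-199, 257), (-198, 259), (-198, 233), (-198, 234), (-198, 304), (-198, 277), (-198, 200), (-198, 215), (-198, 333), (-198, 210), (-198, 273), (-198, 303), (-197, 228), (-197, 293), (-197, 282), (-197, 262), (-197, 256), (-197, 260), (-197, 253), (-197, 311), (-197, 243), (-197, 273), (-197, 227), 
[... 16058 characters left out ...]
, 67), (-188, 69), (-187, 63), (-186, 67), (-186, 64), (-184, 63), (-184, 69), (-183, 66), (-183, 67), (-182, 357), (-181, 66), (-181, 65), (-180, 70), (-180, 358), (-180, 65), (-179, 358), (-178, 359), (-178, 356), (-177, 65), (-177, 357), (-176, 352), (-175, 66), (-175, 64), (-174, 350), (-174, 64), (-174, 63), (-173, 356), (-173, 358), (-173, 58), (-173, 56), (-173, 363), (-172, 52), (-172, 51), (-171, 50), (-171, 26), (-171, 40), (-171, 50), (-170, 27), (-170, 30), (-170, 42), (-170, 31), (-170, 26), (-170, 33), (-170, 37), (-170, 49), (-170, 44), (-164, 301), (-162, 299), (-161, 299), (-161, 298), (-161, 300), (-160, 301), (-160, 300), (-159, 302), (-159, 299), (-158, 301), (-157, 341)]
```

View pics/s4.png

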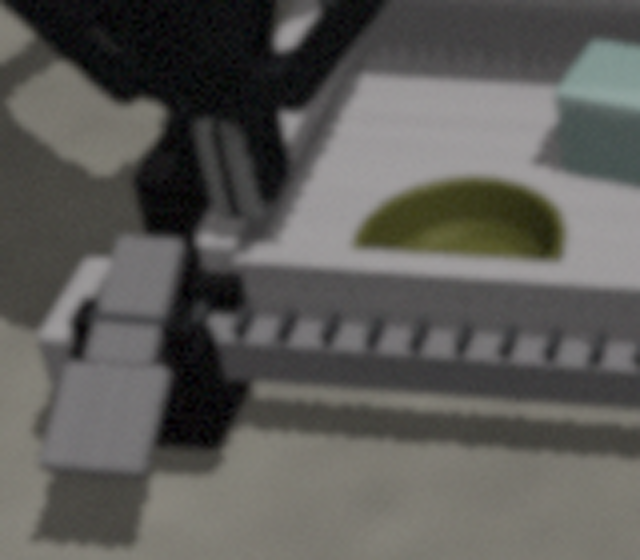

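The stop's paddle and block end at y≈-210, against the post face at about -213, and 28 N confirms the hard stop. Now I'll back off, lift and go behind the cover rib.

{"name": "move_arm", "arguments": {
  "rows": [
    {"grip": 0, "travel": [0, -0.02, 0], "turn": 0},
    {"grip": 0, "travel": [0, -0.03, -0.04], "turn": 0},
    {"grip": 0, "travel": [-0.02, -0.07, -0.06], "turn": 0},
    {"grip": 0, "travel": [-0.04, -0.11, -0.06], "turn": 0},
    {"grip": 0, "travel": [-0.06, -0.15, -0.06], "turn": 0},
    {"grip": 0, "travel": [-0.08, -0.192, -0.06], "turn": 0},
    {"grip": 0, "travel": [-0.08, -0.192, -0.06], "turn": 0},
    {"grip": 0, "travel": [-0.08, -0.192, -0.03], "turn": 0},
    {"grip": 0, "travel": [-0.08, -0.192, -0.01], "turn": 0},
    {"grip": 0, "travel": [-0.08, -0.192, 0], "turn": 0},
    {"grip": 0, "travel": [-0.08, -0.192, 0], "turn": 0}
  ]
}}

```text
clock: 11.2
ee_pos: [484.8, 14.0, 45.6]
tcp_rot: [3.122, 0.35, -0.001]
force: [0.2, 0.1, 0.8]
width: -0.002
grip_force: 0.0
```

```bash
python3 -c "
from h import *
where();jaw()
c=camera('scene'); cv2.imwrite('pics/s5.png',cv2.resize(c['img'][160:310,110:310,::-1],None,fx=3.5,fy=3.5))"
```

```text
tray xy [ 0.4 12.7] tcp z 45.6 yaw err 0.0 F [0.2 0.1 0.8] t 11.2 w -0.0017821282481514731
paddle y [-205.1 -189.4 -174.7] 668
rib-ish y [-185.6  -11.2   24.4] 632
```

View pics/s5.png

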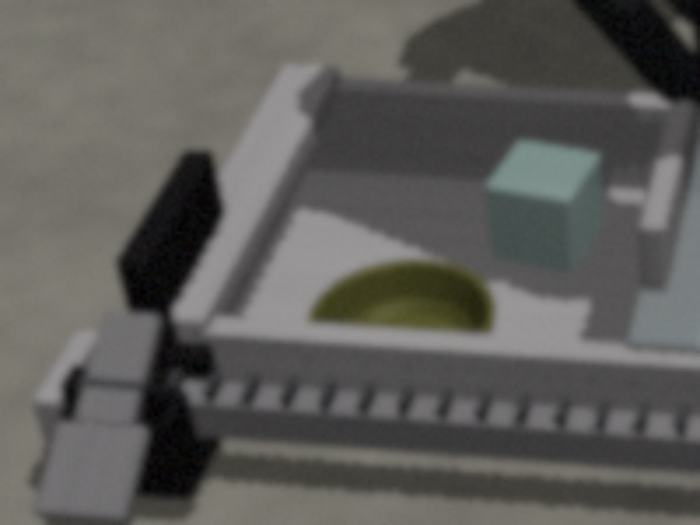

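The stop is home with its arm over the ledge, and the rib is in front of the fingers. Now pushing the cover.

{"name": "move_arm", "arguments": {
  "rows": [
    {"grip": 0, "travel": [0, 0.01, 0], "turn": 0},
    {"grip": 0, "travel": [0, 0.017, 0], "turn": 0},
    {"grip": 0, "travel": [0, 0.024, 0], "turn": 0},
    {"grip": 0, "travel": [0, 0.031, 0], "turn": 0},
    {"grip": 0, "travel": [0, 0.038, 0], "turn": 0},
    {"grip": 0, "travel": [0, 0.045, 0], "turn": 0},
    {"grip": 0, "travel": [0, 0.052, 0], "turn": 0},
    {"grip": 0, "travel": [0, 0.059, 0], "turn": 0},
    {"grip": 0, "travel": [0, 0.066, 0], "turn": 0},
    {"grip": 0, "travel": [0, 0.073, 0], "turn": 0},
    {"grip": 0, "travel": [0, 0.08, 0], "turn": 0}
  ]
}}

```text
clock: 12.68
ee_pos: [502.5, -63.9, 45.8]
tcp_rot: [-3.122, -0.351, -0.0]
force: [1.0, 1.1, 0.3]
width: 0.001
grip_force: 0.9
```

```bash
python3 -c "
from h import *
where();jaw()"
```

```text
tray xy [  0.4 -67.2] tcp z 45.8 yaw err 0.03 F [1.  1.1 0.3] t 12.675 w 0.0008087732017461711
paddle y [-205.3 -189.4 -174.7] 667
rib-ish y [-185.7  -81.8  -54.8] 580
```

Rib is moving with the fingers (≈-80). Continue.

{"name": "move_arm", "arguments": {
  "rows": [
    {"grip": 0, "travel": [0, 0.007, 0], "turn": 0},
    {"grip": 0, "travel": [0, 0.014, 0], "turn": 0},
    {"grip": 0, "travel": [0, 0.021, 0], "turn": 0},
    {"grip": 0, "travel": [0, 0.028, 0], "turn": 0},
    {"grip": 0, "travel": [0, 0.035, 0], "turn": 0},
    {"grip": 0, "travel": [0, 0.042, 0], "turn": 0},
    {"grip": 0, "travel": [0, 0.049, 0], "turn": 0},
    {"grip": 0, "travel": [0, 0.056, 0], "turn": 0},
    {"grip": 0, "travel": [0, 0.063, 0], "turn": 0},
    {"grip": 0, "travel": [0, 0.07, 0], "turn": 0},
    {"grip": 0, "travel": [0, 0.076, 0], "turn": 0},
    {"grip": 0, "travel": [0, 0.082, 0], "turn": 0}
  ]
}}

```text
clock: 14.22
ee_pos: [520.5, -143.8, 45.7]
tcp_rot: [-3.122, -0.351, 0.0]
force: [-0.5, 1.6, -0.3]
width: 0.002
grip_force: 0.9
```

{"name": "move_arm", "arguments": {
  "rows": [
    {"grip": 0, "travel": [0, 0.003, 0], "turn": 0},
    {"grip": 0, "travel": [0, 0.006, 0], "turn": 0},
    {"grip": 0, "travel": [0, 0.008, 0], "turn": 0},
    {"grip": 0, "travel": [0, 0.01, 0], "turn": 0}
  ]
}}

```text
clock: 14.72
ee_pos: [520.5, -144.5, 45.6]
tcp_rot: [-3.105, -0.348, 0.008]
force: [-7.3, 35.6, 20.1]
width: -0.002
grip_force: 18.9
```

```bash
python3 -c "
from h import *
where();jaw()"
```

```text
tray xy [ 1.000e-01 -1.498e+02] tcp z 45.6 yaw err 0.01 F [-7.3 35.6 20.1] t 14.725 w -0.001620239306328243
paddle y [-205.2 -189.6 -174.8] 662
rib-ish y [-185.5 -164.1 -137.8] 607
```

The cover reached a hard stop with the rib at about -164, against the ledge. Backing off and lifting clear.

{"name": "move_arm", "arguments": {
  "rows": [
    {"grip": 0, "travel": [0, -0.01, 0], "turn": 0},
    {"grip": 0, "travel": [0, -0.025, -0.01], "turn": 0},
    {"grip": 0, "travel": [0, -0.03, -0.06], "turn": 0},
    {"grip": 0, "travel": [0, -0.03, -0.12], "turn": 0},
    {"grip": 0, "travel": [0.0, -0.03, -0.16], "turn": 0},
    {"grip": 0, "travel": [-0.05, 0.0, -0.16], "turn": 0},
    {"grip": 0, "travel": [-0.06, 0.05, -0.16], "turn": 0},
    {"grip": 0, "travel": [-0.06, 0.11, -0.16], "turn": 0},
    {"grip": 0, "travel": [-0.06, 0.16, -0.16], "turn": 0},
    {"grip": 0, "travel": [-0.06, 0.2, -0.16], "turn": 0},
    {"grip": 0, "travel": [-0.06, 0.2, -0.16], "turn": 0},
    {"grip": 0, "travel": [-0.06, 0.2, -0.16], "turn": 0}
  ]
}}

```text
clock: 16.27
ee_pos: [508.6, -361.0, 206.3]
tcp_rot: [3.122, 0.351, 0.0]
force: [-0.8, -0.4, -0.0]
width: -0.002
grip_force: 0.0
```

```bash
python3 -c "
from h import *
where();jaw()
c=camera('top'); cv2.imwrite('pics/t6.png',cv2.resize(c['img'][140:390,170:480,::-1],None,fx=2.4,fy=2.4,interpolation=cv2.INTER_CUBIC))"
```

```text
tray xy [ -59.4 -358.3] tcp z 206.3 yaw err 0.03 F [-0.8 -0.4 -0. ] t 16.275 w -0.001968278585224461
paddle y [-205.5 -189.5 -174.7] 651
rib-ish y [-185.5 -165.3 -163.6] 624
```

View pics/t6.png

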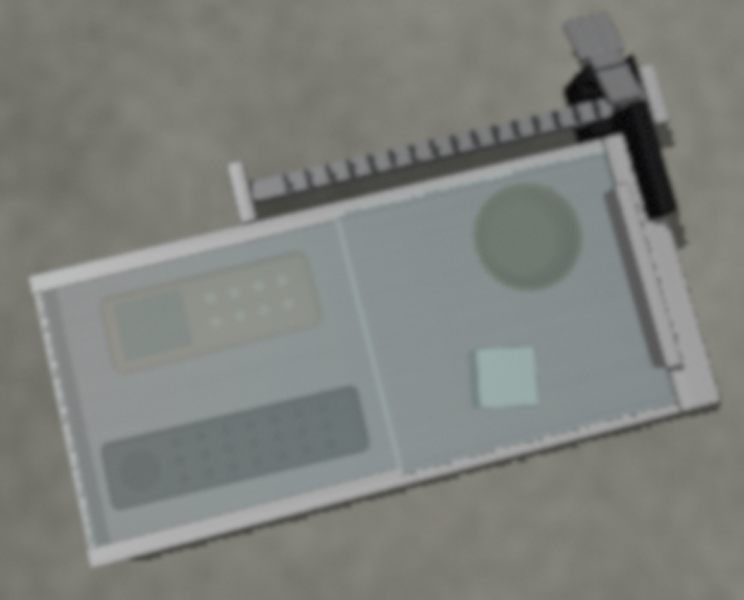

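The picture shows the cover shut with its rib at the ledge (645,280) and the stop home at the post (610,90). The dish (528,237), cube (505,377) and remotes are where they lay.

```bash
python3 -c "
from workcell import close_job
print(close_job())"
```

```text
the job is handed in; nothing more can be done
None
```

I handed in the job after about 16 s of robot time: the paddle is pressed down, the stop is home against its post, and the cover is shut against the ledge; the dish, cube and remotes look unmoved in the last picture (the judge's verdict was not shown).

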